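# Sort the perished polishing rubbers

### The job

Feel each of the three black rubber polishing blocks on the jeweller's bench by pinching it across its width, gently enough not to bruise it. Lay those that still give in the shallow steel tray and those that have gone hard in the deeper cardboard scrap box, flat on the floor of it and let go. Leave everything else on the bench where it is.

Things in the scene. Friction and masses are not known exactly. Their poses are not given: they have to be found in the camera images.
- block_s: The narrowest of three black rubber blocks: 60 mm long (x), 36 mm wide (y), 36 mm high, 120 g, lying flat; origin: centre of underside. Pinch across the 36 mm, mid-length. Either soft (gives 7 to 8 mm in all under a 20 N pinch, 12 mm at most, springs back) or hard (gives under 3 mm at 30 N): invisible, drawn anew for each block and run; none to all may be soft. Over 40 N per finger bruises it.
- block_m: The middle one of three black rubber blocks: 60 mm long (x), 42 mm wide (y), 36 mm high, 120 g, lying flat; origin: centre of underside. Pinch across the 42 mm, mid-length. Either soft (gives 7 to 8 mm in all under a 20 N pinch, 12 mm at most, springs back) or hard (gives under 3 mm at 30 N): invisible, drawn anew for each block and run; none to all may be soft. Over 40 N per finger bruises it.
- block_l: The widest of three black rubber blocks: 60 mm long (x), 48 mm wide (y), 36 mm high, 120 g, lying flat; origin: centre of underside. Pinch across the 48 mm, mid-length. Either soft (gives 7 to 8 mm in all under a 20 N pinch, 12 mm at most, springs back) or hard (gives under 3 mm at 30 N): invisible, drawn anew for each block and run; none to all may be soft. Over 40 N per finger bruises it.
- tray: Shallow open steel tray for the soft blocks, fixed: 240 mm long (its x axis) x 114 mm wide (its y axis) x 24 mm high outside, walls and floor 4 mm thick; origin at the centre of its underside. Holds three blocks in a row, lengths along its x, 74 mm centre to centre. Left or right of the blocks; changes places with the scrap box from run to run.
- bin: Open cardboard scrap box for the hard blocks, fixed: 240 mm long (its x axis) x 114 mm wide (its y axis) x 46 mm high outside, walls and floor 6 mm thick; origin at the centre of its underside. Holds three blocks in the same way.
- dish: Glass dish, 48 mm across, 24 mm high, loose bystander standing among the blocks; origin at the centre of its underside.
- collar: Short copper tube, 26 mm across, 14 mm high, standing on end, loose bystander; origin at the centre of its underside.
- brick: Pale soldering brick 75 x 50 x 30 mm, loose bystander; origin at the centre of its underside.
- jar: Amber glass jar with a steel cap, 48 mm across, 50 mm high, loose bystander; origin at the centre of its underside.
- brush: Bench brush with a wooden handle, lying along its x axis, loose bystander.
- scribe: Blue scribing pen 135 mm long, 9 mm thick, lying along its x axis, loose bystander.
There are look-alikes about, which are no part of the job. Leave any pink or purple look-alike of the block_l alone.

How it is judged:
By the outcome, as a careful person would: the job done as asked, in the order asked, and still so for the second after the job is handed in, with the robot touching nothing.
It also fails if it takes over 64 s, if anything falls off the work surface, if the arm or the gripper's body presses on something with over 40 N, if the wrist force passes 120 N, or if a joint passes its speed limit or range.

### The arm

A 6-joint arm with a two-finger parallel gripper is mounted at the origin on the work surface. World frame = base frame: x ahead of the robot, y to its left, z up, the work surface at z = 0. Lengths are in m, angles in rad, forces in N, time in s.
With the tool pointing down it reaches from about 0.275 to 0.725 m from the base axis. Payload 15.9 kg.
Tool frame: the origin (TCP) lies at the very end of the fingers, on their centre line; the grasp point (between the pads) lies 19 mm behind it; z points along the fingers, y is the line along which they close (so a half turn about z gives the same grasp; the last joint's range is limited). The gripper opens to 85 mm and grips with 20 to 120 N. Pads are 22 mm wide; open, the fingers measure 114 mm over their backs; the gripper's body (76 mm by 85 mm) begins 54 mm behind the grasp point. The pads swing forward as they close: fully open they stand 13 mm farther back than shut.
Start: joints at [1.178, 0.213, -0.034, 1.323, 0, 1.571], TCP at [0.191, 0.462, 0.231] pointing down, gripper open.
Joint ranges: [-2.98, 2.98], [-0.74, 1.72], [-1.14, 1.35], [-2.1, 2.04], [-1.57, 1.44], [-3.14, 3.14]. Speed limits (rad/s): [1.89, 1.89, 2.39, 2.57, 3.14, 3.14].

### API

Orientations are given as a rotation vector (axis times angle).
In Python, from workcell import * gives the robot as it stands.
- The arm moves only by the shell command python3 -m crank 'ROWS' [OPENING] [FORCE]. ROWS is JSON, a list of rows, each a list of 2 entries, a list of its own where there are three numbers: the shift along the tool's x, y, z in mm, then the turn about the tool's z in rad. In form: [[[x, y, z], spin], ...]. A call has 1 to 10 rows; each row shifts and turns the commanded pose from where the row before left it, along the tool's axes as they then stand; what a row does not reach is not made up. A row lasts 1/8 s, in which the tool goes at most 62.5 mm and 10.7 degrees, less where a joint would pass 70% of its speed; a pose out of reach is approached as far as the arm can. A call is refused whole if a number of a shift passes 62.5 or a number of a turn 0.188, either way. A call with a gripper value outside its range is refused whole. OPENING is the closure, from -1 (fully open) to 1 (shut), set as the call begins (- or left out, the last holds). The fingers move at their own pace and stop on an object; FORCE is the grip in N (left out, the last holds). Time passes only in rows, so rows that do not move let the fingers close. It gives the time, the measured TCP pose, the force, the opening and the grip force at its end, in the units of the state.
- get_state(): the state, without advancing time (a new reading comes with each control period).
- read_camera(name): name is "side" or "top" or "wrist"; returns a dict with "pixels" (400x640x3 uint8, red, green, blue), "range_z" (400x640 float32, m along the optical axis (not along the pixel's ray), 0 where there is no reading), "mtx" (3x3 intrinsics, pixels), "k1" (the pictures are not rectified: a ray, as slopes to the right and down, at radius r is drawn at 1 + k1 r^2 times it, then the intrinsics apply), "R" (3x3) and "t" (3): a world point X has camera coordinates R X + t. Camera axes: x right, y down, z forward; pixel columns grow to the right and rows downward; lengths in m; the calibration is good to about 2 mm. A picture is of the moment at which its call begins.
- finish_job(): hands the job in; it is judged then, once.
The state is a dict: "time": time; "joints": joint angles; "dq": joint speeds; "tau": joint torques, N m; "ee_pos": TCP position; "eef_rot": TCP orientation; "wrist_force": force on the tool from outside, world axes, zero at the start; "wrist_torque": the same for the moment, N m; "finger_gap": finger opening in m; "gripper_force": force on a finger pad.
Only numpy, scipy, OpenCV 4.12 (cv2) and the standard library are available. Lean on these libraries where they do the work, as an engineer would, in place of code of your own. Each camera call takes 0.05 s, during which the arm holds its last target. There are 200 camera calls.

## Working session

There is one attempt and no reset: what is moved stays moved. The work goes in short steps, Python scripts to look and compute and a shell command to move; the robot and the scene stay as the last step left them, time stands still between calls to the robot, and variables do not carry over. Pictures are saved under pics/ and viewed, at most 10 in all, crops included, and the job is handed in when it is done.

```bash
mkdir -p pics; ls; python3 - <<'E'
from workcell import *
import cv2
s=get_state(); print({k:s[k] for k in("time","ee_pos","eef_rot","finger_gap","gripper_force")})
for n in("top","side"):
    c=read_camera(n); cv2.imwrite(f"pics/{n}0.png",c["pixels"][...,::-1])
    print(n,c["mtx"].tolist(),c["k1"],c["R"].round(3).tolist(),c["t"].round(3).tolist())
E
```

```text
pics
{'time': 0.0, 'ee_pos': array([0.19127004, 0.461582  , 0.2308199 ]), 'eef_rot': array([-6.13054214e-01, -3.08100059e+00,  1.76493230e-03]), 'finger_gap': 0.08559773119061766, 'gripper_force': 0.0}
top [[388.8249137913008, 0.0, 321.5550994204314], [0.0, 388.8249137913008, 198.8203498755593], [0.0, 0.0, 1.0]] -0.00303194741569676 [[-0.026, -1.0, 0.017], [-0.991, 0.024, -0.13], [0.129, -0.02, -0.991]] [0.009, 0.559, 0.838]
side [[377.65951677712286, 0.0, 319.76803724077683], [0.0, 377.65951677712286, 200.307014622659], [0.0, 0.0, 1.0]] -0.08868408242302253 [[0.989, -0.148, -0.01], [-0.107, -0.668, -0.737], [0.102, 0.73, -0.676]] [-0.562, 0.102, 0.715]
```

View pics/top0.png

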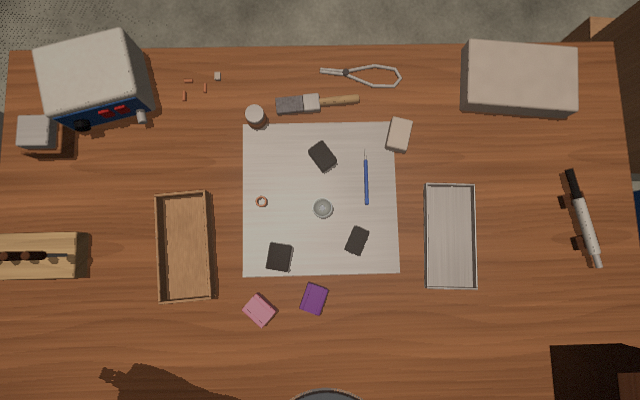

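The top view shows the three black blocks at (322,156), (280,257) and (357,241). The box is on the left at (184,246) and the tray on the right at (451,236). The pink and purple look-alikes are at (260,310) and (314,298).

```bash
cat > h.py <<'E'
from workcell import *
import cv2, numpy as np
def cast(c, uv, z):
    """pixels (N,2) -> world points on plane z"""
    p=np.array(uv,float).reshape(-1,1,2)
    n=cv2.undistortPoints(p,c["mtx"],np.array([c["k1"],0,0,0,0])).reshape(-1,2)
    d=np.c_[n,np.ones(len(n))]@c["R"]; o=-c["R"].T@c["t"]
    return o+d*((z-o[2])/d[:,2])[:,None]
def cloud(c):
    v,u=np.mgrid[0:400,0:640]; uv=np.c_[u.ravel(),v.ravel()].astype(float)
    n=cv2.undistortPoints(uv.reshape(-1,1,2),c["mtx"],np.array([c["k1"],0,0,0,0])).reshape(-1,2)
    z=c["range_z"].ravel()[:,None]
    return (((np.c_[n,np.ones(len(n))]*z)-c["t"])@c["R"]).reshape(400,640,3)
def rects(P,mask,amin=60):
    """minAreaRect in world xy (mm) per component of mask; long-axis angle deg"""
    k,l,st,ce=cv2.connectedComponentsWithStats(mask.astype(np.uint8))
    out=[]
    for i in range(1,k):
        if st[i,4]<amin: continue
        q=P[l==i]; (cx,cy),(w,h),a=cv2.minAreaRect((q[:,:2]*1000).astype(np.float32))
        if w<h: w,h,a=h,w,a+90
        out.append((ce[i].round(0),st[i,4],np.round((cx,cy,np.median(q[:,2])*1000),1),np.round((w,h),1),round((a+90)%180-90,1)))
    return out
E
python3 - <<'E'
from h import *
c=read_camera("top"); P=cloud(c); px=c["pixels"].astype(int)
print("table z",np.median(P[140:270,250:390,2]))
roi=np.zeros((400,640),bool); roi[120:330,140:500]=1
dark=(px.max(2)<75)&roi&(P[...,2]>.024)&(P[...,2]<.06)
for r in rects(P,dark): print("blk",*r)
hsv=cv2.cvtColor(c["pixels"],cv2.COLOR_RGB2HSV)
for nm,s,z0,z1 in(("bin",np.s_[180:312,145:222],.035,.06),("tray",np.s_[175:300,415:490],.014,.04)):
    m=np.zeros((400,640),bool); m[s]=1
    for r in rects(P,m&(P[...,2]>z0)&(P[...,2]<z1)): print(nm,*r)
m=roi&(P[...,2]>.008)&(P[...,2]<.08); m[:,:235]=0; m[:,415:]=0
for r in rects(P,m,20): print("all",*r)
E
```

```text
table z 0.0004255638262092568
blk [322. 155.] 447 [660.9  -8.2  35.1] [57.6 39.8] 34.7
blk [209. 245.] 246 [465.5 246.3  33.9] [235.9   2.4] 3.9
blk [160. 250.] 354 [460.2 344.9  33.4] [228.3  24. ] 4.6
blk [357. 240.] 422 [465.  -80.9  35.3] [57.7 36.4] -25.3
blk [278. 257.] 557 [433.1  94.2  35.1] [57.4 46.5] -10.7
bin [181. 246.] 1196 [463.5 302.9  44.6] [240.3 115.6] 3.8
tray [452. 236.] 840 [ 472.2 -296.8   22.1] [240.3 115.9] -3.1
all [256. 123.] 133 [743.5 142.9  23.8] [44.4 17.8] -85.3
all [399. 135.] 687 [ 710.7 -189.9   29.1] [73.8 50.4] -15.0
all [322. 155.] 524 [662.4  -8.4  35.1] [60.5 41.9] 34.7
all [366. 171.] 46 [ 625.1 -110.     9.4] [55.1  7.5] -2.4
all [261. 201.] 56 [561.3 134.9  13. ] [24.2 22.7] 43.8
all [322. 206.] 268 [543.4  -5.6  18.2] [45.6 44. ] 88.2
all [357. 240.] 455 [465.9 -81.3  35.2] [59.7 36.4] -25.3
all [278. 256.] 607 [434.3  94.6  35.1] [59.6 48. ] -10.6
all [313. 298.] 633 [341.1  19.   35.1] [60.2 47.9] -21.3
all [259. 309.] 679 [319.9 138.8  35. ] [59.5 48.7] 47.2
```

```bash
cat > go.py <<'E'
# usage: go.py X Y Z(mm) LONGAXIS(deg): shift in present tool axes, the same after the spin, and spin
import sys, numpy as np
from scipy.spatial.transform import Rotation as R
from workcell import *
X,Y,Z,A=map(float,sys.argv[1:5]); s=get_state(); r=R.from_rotvec(s["eef_rot"]); M=r.as_matrix()
yaw=np.degrees(np.arctan2(M[1,1],M[0,1]))
d=(A+90-yaw+90)%180-90; sp=-np.radians(d)
w=np.array([X,Y,Z])-1000*s["ee_pos"]
print("t",s["time"],"pos",(1000*s["ee_pos"]).round(1),"yaw_y",yaw.round(1),"tilt",M[:,2].round(3),"gap",round(s["finger_gap"]*1000,1),"j6",s["joints"][5].round(2))
print("shift now",(M.T@w).round(1),"| shift after spin",((r*R.from_euler('z',sp)).as_matrix().T@w).round(1),"| spin",round(sp,3))
E
python3 go.py 434.3 94.6 120 -10.6
```

```text
t 0.15 pos [191.3 461.7 231. ] yaw_y 67.5 tilt [-0.    -0.001 -1.   ] gap 84.9 j6 1.57
shift now [-365.  -246.1  111.1] | shift after spin [-306.4 -316.1  111.1] | spin -0.208
```

```bash
python3 -m crank '[[[-45,-30,13],0],[[-45,-30,14],0],[[-46,-31,14],0],[[-46,-31,14],0],[[-46,-31,14],0],[[-46,-31,14],0],[[-46,-31,14],0],[[-45,-31,14],0],[[0,0,0],-0.104],[[0,0,0],-0.104]]' -1 20; python3 go.py 434.3 94.6 120 -10.6
python3 - <<'E'
from h import *
c=read_camera("wrist"); cv2.imwrite("pics/w1.png",c["pixels"][...,::-1]); P=cloud(c); px=c["pixels"].astype(int)
m=(P[...,2]>.028)&(P[...,2]<.042)&(px.max(2)<90)
for r in rects(P,m,300): print(*r)
E
```

```text
time: 1.4
ee_pos: [0.4344, 0.0941, 0.1199]
eef_rot: [-0.287, -3.127, 0.0]
wrist_force: [0.3, 0.2, -0.1]
finger_gap: 0.0854
gripper_force: 0.0
t 1.4 pos [434.4  94.1 119.9] yaw_y 79.5 tilt [-0.001 -0.    -1.   ] gap 85.4 j6 0.4
shift now [ 0.2  0.5 -0.1] | shift after spin [ 0.2  0.5 -0.1] | spin 0.002
[513. 178.] 2764 [462.7 246.   35.4] [230.5   3.4] 4.1
[228. 107.] 475 [347.9  36.4  34. ] [59.9 10.9] -21.2
[322. 201.] 4113 [433.4  94.4  35.5] [59.3 48. ] -11.1
[131. 270.] 2763 [465.6 -80.4  35.4] [60.6 36.1] -25.0
```

View pics/w1.png

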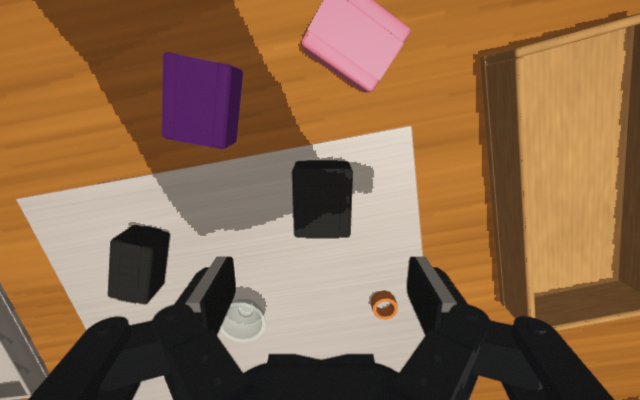

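The wrist view has the widest block centred at (322,201) between the fingers, and both measurements agree to within 1 mm.

```bash
python3 -m crank '[[[0,0,28],0],[[0,0,28],0],[[0,0,28],0],[[0,0,28],0],[[0,0,0],0]]' -0.3 20; python3 -m crank '[[[0,0,0],0],[[0,0,0],0]]' -0.15
```

```text
time: 2.08
ee_pos: [0.4328, 0.0947, 0.007]
eef_rot: [-0.291, -3.125, 0.002]
wrist_force: [-0.7, -0.3, 0.6]
finger_gap: 0.0557
gripper_force: 0.0
time: 2.33
ee_pos: [0.4353, 0.0951, 0.0094]
eef_rot: [0.29, 3.126, 0.001]
wrist_force: [0.1, 0.5, 0.2]
finger_gap: 0.0492
gripper_force: 0.0
```

```bash
python3 -m crank '[[[0,0,0],0],[[0,0,0],0]]' -0.08 20; python3 -m crank '[[[0,0,0],0],[[0,0,0],0],[[0,0,0],0],[[0,0,0],0]]' 0.15 20;  python3 -m crank '[[[0,0,0],0],[[0,0,0],0],[[0,0,0],0],[[0,0,0],0]]' 0.4 20
```

```text
time: 2.58
ee_pos: [0.4352, 0.0951, 0.0093]
eef_rot: [0.29, 3.126, 0.001]
wrist_force: [-0.1, -0.8, 8.6]
finger_gap: 0.0462
gripper_force: 5.6
time: 3.08
ee_pos: [0.4354, 0.0951, 0.0096]
eef_rot: [0.29, 3.126, 0.001]
wrist_force: [-3.2, -1.1, 14.4]
finger_gap: 0.0407
gripper_force: 18.3
time: 3.58
ee_pos: [0.4354, 0.0952, 0.0096]
eef_rot: [0.29, 3.126, 0.001]
wrist_force: [-2.9, 1.0, 14.4]
finger_gap: 0.0407
gripper_force: 18.3
```

The widest block goes from 48 to 40.7 mm at 18 N, so it is soft and belongs in the tray. Next I lift it.

```bash
python3 -m crank '[[[0,0,-25],0],[[0,0,-30],0],[[0,0,-30],0]]'; python3 go.py 398.3 -292.8 95 -3.1
```

```text
time: 3.95
ee_pos: [0.4344, 0.0949, 0.0948]
eef_rot: [0.29, 3.128, 0.0]
wrist_force: [1.0, -0.4, -1.0]
finger_gap: 0.0392
gripper_force: 21.5
t 3.95 pos [434.4  94.9  94.8] yaw_y 79.4 tilt [ 0.001  0.    -1.   ] gap 39.2 j6 0.4
shift now [-3.580e+01 -3.877e+02 -3.000e-01] | shift after spin [ 1.510e+01 -3.891e+02 -3.000e-01] | spin -0.131
```

```bash
python3 -m crank '[[[-4,-30,0],0],[[-5,-50,0],0],[[-5,-55,0],0],[[-5,-55,0],0],[[-5,-55,0],0],[[-5,-55,0],0],[[-5,-55,0],0],[[-2,-33,0],0],[[0,0,0],-0.131],[[0,0,0],0]]'; python3 go.py 398.3 -292.8 15 -3.1
```

```text
time: 5.2
ee_pos: [0.3984, -0.2934, 0.0936]
eef_rot: [0.087, 3.14, -0.0]
wrist_force: [0.6, 0.7, -0.5]
finger_gap: 0.0389
gripper_force: 21.4
t 5.2 pos [ 398.4 -293.4   93.6] yaw_y 86.8 tilt [ 0. -0. -1.] gap 38.9 j6 -0.58
shift now [ 0.1  0.6 78.6] | shift after spin [ 0.1  0.6 78.6] | spin -0.001
```

```bash
python3 -m crank '[[[0,0,25],0],[[0,0,25],0],[[0,0,18],0],[[0,0,4],0],[[0,0,0],0]]'; python3 -m crank '[[[0,0,4],0],[[0,0,0],0],[[0,0,0],0]]'
```

```text
time: 5.82
ee_pos: [0.3987, -0.2929, 0.0218]
eef_rot: [0.086, 3.14, -0.0]
wrist_force: [-0.2, -0.5, -0.8]
finger_gap: 0.0394
gripper_force: 21.5
time: 6.2
ee_pos: [0.3986, -0.2932, 0.0175]
eef_rot: [0.085, 3.14, -0.0]
wrist_force: [-0.0, -0.1, -1.6]
finger_gap: 0.0391
gripper_force: 21.5
```

```bash
for i in 1; do :; done; python3 -m crank '[[[0,0,2],0],[[0,0,0],0],[[0,0,0],0]]';  python3 -m crank '[[[0,0,2],0],[[0,0,0],0],[[0,0,0],0]]'
```

```text
time: 6.58
ee_pos: [0.3985, -0.2931, 0.0153]
eef_rot: [-0.085, -3.14, -0.0]
wrist_force: [-0.6, 0.0, -0.6]
finger_gap: 0.0392
gripper_force: 21.5
time: 6.95
ee_pos: [0.3987, -0.2933, 0.0138]
eef_rot: [0.085, 3.14, -0.001]
wrist_force: [-3.2, 1.5, 9.7]
finger_gap: 0.0393
gripper_force: 21.8
```

```bash
python3 -m crank '[[[0,0,0],0],[[0,0,0],0],[[0,0,0],0],[[0,0,0],0]]' -0.35; python3 -m crank '[[[0,0,-20],0],[[0,0,-30],0],[[0,0,-40],0],[[0,0,-30],0]]'; python3 go.py 465.8 -80.8 120 -25.1
```

```text
time: 7.45
ee_pos: [0.3985, -0.293, 0.0132]
eef_rot: [-0.084, -3.14, -0.0]
wrist_force: [-0.5, 0.4, -0.6]
finger_gap: 0.0577
gripper_force: 0.0
time: 7.95
ee_pos: [0.3987, -0.2932, 0.1349]
eef_rot: [0.084, 3.14, -0.001]
wrist_force: [0.8, 0.2, -0.0]
finger_gap: 0.058
gripper_force: 0.0
t 7.95 pos [ 398.7 -293.2  134.9] yaw_y 86.9 tilt [ 0.001 -0.001 -1.   ] gap 58.0 j6 -0.58
shift now [-55.6 215.7  14.8] | shift after spin [ 29.3 220.8  14.8] | spin 0.384
```

```bash
python3 - <<'E'
from h import *
c=read_camera("wrist"); P=cloud(c); px=c["pixels"].astype(int)
m=(P[...,2]>.03)&(P[...,2]<.05)&(px.max(2)<90)
for r in rects(P,m,300): print(*r)
E
```

```text
[320. 195.] 3821 [ 396.6 -294.2   39.5] [59.2 47.7] -4.2
[557. 255.] 2518 [464.9 -82.9  35.3] [59.  36.4] -25.9
[ 51. 370.] 879 [ 565.5 -583.9   38. ] [67.9 16.1] 8.7
```

The widest block lies flat in the tray, with its top at 40 mm. Next is the narrowest.

```bash
python3 -m crank '[[[-11,43,3],0],[[-11,43,3],0],[[-11,43,3],0],[[-11,43,3],0],[[-11,44,3],0],[[0,0,0],0.188],[[0,0,0],0.188],[[0,0,0],0.008],[[0,0,0],0]]' -0.35; python3 go.py 465.8 -80.8 9 -25.1
```

```text
time: 9.12
ee_pos: [0.465, -0.0804, 0.1182]
eef_rot: [-0.675, -3.068, -0.0]
wrist_force: [0.3, -0.3, 0.6]
finger_gap: 0.0576
gripper_force: 0.0
t 9.125 pos [465.  -80.4 118.2] yaw_y 65.2 tilt [-0.  0. -1.] gap 57.6 j6 0.26
shift now [ -0.9   0.  109.2] | shift after spin [ -0.9   0.  109.2] | spin 0.005
```

```bash
python3 -m crank '[[[0,0,28],0],[[0,0,28],0],[[0,0,28],0],[[0,0,25],0],[[0,0,0],0],[[0,0,0],0]]'; python3 -m crank '[[[0,0,0],0],[[0,0,0],0],[[0,0,0],0],[[0,0,0],0]]' 0.09 20;python3 -m crank '[[[0,0,0],0],[[0,0,0],0]]' 0.2 20; python3 -m crank '[[[0,0,0],0],[[0,0,0],0],[[0,0,0],0],[[0,0,0],0]]' 0.45 20
```

```text
time: 9.88
ee_pos: [0.4655, -0.0805, 0.0102]
eef_rot: [0.679, 3.067, 0.0]
wrist_force: [-0.4, -0.8, 0.6]
finger_gap: 0.0578
gripper_force: 0.0
time: 10.38
ee_pos: [0.4651, -0.0804, 0.0094]
eef_rot: [0.681, 3.067, -0.0]
wrist_force: [0.4, -1.1, -0.4]
finger_gap: 0.0389
gripper_force: 0.0
time: 10.62
ee_pos: [0.4651, -0.0804, 0.0095]
eef_rot: [0.681, 3.067, -0.0]
wrist_force: [-2.4, 0.1, 5.4]
finger_gap: 0.0343
gripper_force: 5.5
time: 11.12
ee_pos: [0.4652, -0.0804, 0.0098]
eef_rot: [0.681, 3.066, 0.0]
wrist_force: [-3.5, 0.9, 12.4]
finger_gap: 0.0285
gripper_force: 18.9
```

36 mm goes to 28.5 mm, so the narrowest block is soft too: tray, middle slot.

```bash
python3 -m crank '[[[0,0,-25],0],[[0,0,-30],0],[[0,0,-30],0]]'; python3 go.py 472.2 -296.8 95 -3.1
```

```text
time: 11.5
ee_pos: [0.4647, -0.0803, 0.095]
eef_rot: [-0.68, -3.066, 0.0]
wrist_force: [0.5, 1.1, -1.0]
finger_gap: 0.0276
gripper_force: 20.4
t 11.5 pos [464.7 -80.3  95. ] yaw_y 65.0 tilt [-0.001  0.    -1.   ] gap 27.6 j6 0.27
shift now [ -98.4 -193.    -0. ] | shift after spin [ -19.2 -215.8   -0. ] | spin -0.383
```

```bash
python3 -m crank '[[[-16,-32,0],0],[[-20,-40,0],0],[[-22,-42,0],0],[[-22,-42,0],0],[[-18,-37,0],0],[[0,0,0],-0.188],[[0,0,0],-0.188],[[0,0,0],-0.007],[[0,0,0],0]]'; python3 go.py 472.2 -296.8 14.5 -3.1
```

```text
time: 12.62
ee_pos: [0.4722, -0.2966, 0.0942]
eef_rot: [-0.092, -3.14, -0.0]
wrist_force: [-0.6, -0.7, -0.1]
finger_gap: 0.0275
gripper_force: 20.4
t 12.625 pos [ 472.2 -296.6   94.2] yaw_y 86.6 tilt [-0.  0. -1.] gap 27.5 j6 -0.5
shift now [-0.1 -0.2 79.7] | shift after spin [-0.1 -0.2 79.7] | spin -0.005
```

```bash
python3 -m crank '[[[0,0,25],0],[[0,0,25],0],[[0,0,18],0],[[0,0,6],0],[[0,0,0],0]]'; python3 -m crank '[[[0,0,3],0],[[0,0,2],0],[[0,0,0],0],[[0,0,0],0]]'; python3 -m crank '[[[0,0,2],0],[[0,0,0],0],[[0,0,0],0]]'
```

```text
time: 13.25
ee_pos: [0.4722, -0.2966, 0.0205]
eef_rot: [-0.088, -3.14, -0.0]
wrist_force: [-0.4, 0.4, -0.7]
finger_gap: 0.0277
gripper_force: 20.4
time: 13.75
ee_pos: [0.4723, -0.2967, 0.0154]
eef_rot: [0.086, 3.14, -0.0]
wrist_force: [-0.7, 0.4, -1.7]
finger_gap: 0.0279
gripper_force: 20.4
time: 14.12
ee_pos: [0.4724, -0.2969, 0.0138]
eef_rot: [0.086, 3.14, -0.001]
wrist_force: [-2.2, 1.5, 7.7]
finger_gap: 0.0275
gripper_force: 20.7
```

```bash
python3 -m crank '[[[0,0,0],0],[[0,0,0],0],[[0,0,0],0],[[0,0,0],0]]' -0.25; python3 -m crank '[[[0,0,-20],0],[[0,0,-30],0],[[0,0,-40],0],[[0,0,-30],0]]'; python3 go.py 662.2 -8.3 120 34.7
python3 - <<'E'
from h import *
c=read_camera("wrist"); P=cloud(c); px=c["pixels"].astype(int)
m=(P[...,2]>.03)&(P[...,2]<.05)&(px.max(2)<90)
for r in rects(P,m,300): print(*r)
E
```

```text
time: 14.62
ee_pos: [0.4722, -0.2967, 0.0133]
eef_rot: [-0.086, -3.14, -0.0]
wrist_force: [0.3, -0.5, 0.2]
finger_gap: 0.0535
gripper_force: 0.0
time: 15.12
ee_pos: [0.4724, -0.2968, 0.135]
eef_rot: [0.086, 3.14, -0.001]
wrist_force: [0.3, -0.5, -0.3]
finger_gap: 0.0535
gripper_force: 0.0
t 15.125 pos [ 472.4 -296.8  135. ] yaw_y 86.9 tilt [ 0.001 -0.001 -1.   ] gap 53.5 j6 -0.51
shift now [-173.7  298.5   15. ] | shift after spin [-320.3  129.2   15. ] | spin -0.66
[320. 105.] 5023 [ 397.8 -294.3   39.6] [59.3 47.5] -3.3
[320. 198.] 2843 [ 472.4 -297.8   39.6] [58.6 35.8] -3.2
[ 35. 319.] 1626 [ 571.4 -582.1   38.1] [92.9 16.5] 9.0
[610. 358.] 2055 [662.  -10.2  35.1] [61.4 41.7] 34.9
```

```bash
python3 -m crank '[[[-24,42,2],0],[[-25,43,3],0],[[-25,43,3],0],[[-25,43,3],0],[[-25,43,2],0],[[-25,43,2],0],[[-25,41.5,0],0],[[0,0,0],-0.165],[[0,0,0],-0.165],[[0,0,0],-0.165]]' -0.45; python3 -m crank '[[[0,0,0],-0.165],[[0,0,0],0]]';python3 go.py 662 -8.8 9.5 34.7
python3 - <<'E'
from h import *
c=read_camera("wrist"); P=cloud(c); px=c["pixels"].astype(int)
m=(P[...,2]>.03)&(P[...,2]<.05)&(px.max(2)<90)
for r in rects(P,m,300): print(*r)
E
```

```text
time: 16.42
ee_pos: [0.6622, -0.0079, 0.1179]
eef_rot: [0.695, -3.063, -0.0]
wrist_force: [-0.4, -0.7, 0.5]
finger_gap: 0.0621
gripper_force: 0.0
time: 16.68
ee_pos: [0.6622, -0.0081, 0.118]
eef_rot: [0.935, -2.999, -0.0]
wrist_force: [-0.6, 0.1, -0.2]
finger_gap: 0.0619
gripper_force: 0.0
t 16.675 pos [662.2  -8.1 118. ] yaw_y 124.6 tilt [-0.  0. -1.] gap 61.9 j6 -0.62
shift now [  0.5  -0.5 108.5] | shift after spin [  0.5  -0.5 108.5] | spin -0.001
[320. 203.] 3620 [662.3  -9.1  35.5] [60.1 41.5] 36.1
[628. 290.] 533 [570.6 252.9  35.9] [31.6  5. ] 7.3
```

```bash
python3 -m crank '[[[0,-0.5,28],0],[[0,0,28],0],[[0,0,28],0],[[0,0,24],0],[[0,0,0],0],[[0,0,0],0]]'; python3 -m crank '[[[0,0,0],0],[[0,0,0],0],[[0,0,0],0],[[0,0,0],0]]' -0.05 20;python3 -m crank '[[[0,0,0],0],[[0,0,0],0]]' 0.07 20; python3 -m crank '[[[0,0,0],0],[[0,0,0],0],[[0,0,0],0],[[0,0,0],0]]' 0.35 20
```

```text
time: 17.48
ee_pos: [0.6631, -0.0086, 0.0113]
eef_rot: [-0.933, 2.999, -0.001]
wrist_force: [0.7, 0.1, 0.2]
finger_gap: 0.0619
gripper_force: 0.0
time: 17.98
ee_pos: [0.6626, -0.0085, 0.0104]
eef_rot: [-0.936, 2.999, -0.0]
wrist_force: [-0.3, -0.3, 0.8]
finger_gap: 0.045
gripper_force: 0.0
time: 18.23
ee_pos: [0.6626, -0.0086, 0.0105]
eef_rot: [-0.936, 2.999, -0.0]
wrist_force: [-1.1, -0.2, 4.8]
finger_gap: 0.04
gripper_force: 6.4
time: 18.73
ee_pos: [0.6628, -0.0086, 0.011]
eef_rot: [-0.936, 2.998, -0.0]
wrist_force: [-3.7, -0.2, 10.4]
finger_gap: 0.0341
gripper_force: 19.3
```

42 mm goes to 34.1 mm, so the middle block is soft as well: tray, far slot.

```bash
python3 -m crank '[[[0,0,-25],0],[[0,0,-30],0],[[0,0,-30],0]]'; python3 go.py 546.1 -300.8 96 -3.1
```

```text
time: 19.1
ee_pos: [0.6623, -0.0086, 0.0959]
eef_rot: [0.936, -2.998, -0.0]
wrist_force: [0.8, 0.3, -1.3]
finger_gap: 0.0336
gripper_force: 20.7
t 19.1 pos [662.3  -8.6  95.9] yaw_y 124.7 tilt [-0.001 -0.    -1.   ] gap 33.6 j6 -0.62
shift now [ 2.618e+02 -1.742e+02 -1.000e-01] | shift after spin [ 1.002e+02 -2.981e+02 -1.000e-01] | spin 0.659
```

```bash
python3 -m crank '[[[30,-20,0],0],[[40,-27,0],0],[[42,-28,0],0],[[42,-28,0],0],[[42,-28,0],0],[[38,-25,0],0],[[28,-18,0],0],[[0,0,0],0.165],[[0,0,0],0.165],[[0,0,0],0.165]]'; python3 -m crank '[[[0,0,0],0.164],[[0,0,0],0],[[0,0,0],0]]';  python3 go.py 546.1 -300.8 15.5 -3.1
```

```text
time: 20.35
ee_pos: [0.5459, -0.3008, 0.095]
eef_rot: [0.164, -3.137, -0.0]
wrist_force: [0.1, 0.8, -0.8]
finger_gap: 0.0335
gripper_force: 20.7
time: 20.72
ee_pos: [0.546, -0.3007, 0.0952]
eef_rot: [-0.079, -3.14, -0.0]
wrist_force: [-0.3, -0.1, -0.6]
finger_gap: 0.0334
gripper_force: 20.7
t 20.725 pos [ 546.  -300.7   95.2] yaw_y 87.1 tilt [-0.  0. -1.] gap 33.4 j6 -0.45
shift now [-0.1 -0.1 79.7] | shift after spin [-0.1 -0.1 79.7] | spin 0.004
```

```bash
python3 -m crank '[[[0,0,25],0],[[0,0,25],0],[[0,0,18],0],[[0,0,6],0],[[0,0,0],0]]'; python3 -m crank '[[[0,0,3],0],[[0,0,2],0],[[0,0,0],0],[[0,0,0],0]]'; python3 -m crank '[[[0,0,1.5],0],[[0,0,0],0],[[0,0,0],0]]'
```

```text
time: 21.35
ee_pos: [0.5461, -0.3007, 0.0214]
eef_rot: [-0.083, -3.14, -0.0]
wrist_force: [0.0, 0.3, -0.8]
finger_gap: 0.0333
gripper_force: 20.7
time: 21.85
ee_pos: [0.5462, -0.3008, 0.0165]
eef_rot: [0.084, 3.14, -0.0]
wrist_force: [0.3, 0.1, -1.9]
finger_gap: 0.0337
gripper_force: 20.7
time: 22.22
ee_pos: [0.5463, -0.3009, 0.0151]
eef_rot: [0.085, 3.14, -0.001]
wrist_force: [-0.8, 0.3, 5.4]
finger_gap: 0.0336
gripper_force: 20.8
```

```bash
python3 -m crank '[[[0,0,0],0],[[0,0,0],0],[[0,0,0],0],[[0,0,0],0]]' -0.3; python3 -m crank '[[[0,0,-20],0],[[0,0,-30],0],[[0,0,-40],0],[[0,0,-40],0],[[0,0,-40],0]]'; python3 -m crank '[[[-5,50,0],0],[[-5,50,0],0],[[-5,50,0],0],[[-5,50,0],0],[[0,0,0],0],[[0,0,0],0],[[0,0,0],0]]'
python3 - <<'E'
from h import *
c=read_camera("top"); P=cloud(c); px=c["pixels"].astype(int)
cv2.imwrite("pics/end.png",c["pixels"][...,::-1])
roi=np.zeros((400,640),bool); roi[120:330,225:500]=1
for r in rects(P,(px.max(2)<75)&roi&(P[...,2]>.024)&(P[...,2]<.06)): print("blk",*r)
for r in rects(P,roi&(P[...,2]>.008)&(P[...,2]<.08),20): print("all",*r)
E
```

```text
time: 22.72
ee_pos: [0.5461, -0.3007, 0.0148]
eef_rot: [-0.084, -3.14, -0.0]
wrist_force: [0.6, -0.4, 1.1]
finger_gap: 0.0552
gripper_force: 0.0
time: 23.35
ee_pos: [0.5459, -0.3006, 0.1862]
eef_rot: [0.085, 3.14, -0.0]
wrist_force: [-0.1, -0.6, 1.6]
finger_gap: 0.0554
gripper_force: 0.0
time: 24.22
ee_pos: [0.5767, -0.1032, 0.1848]
eef_rot: [-0.087, -3.14, 0.0]
wrist_force: [-0.2, 0.5, -0.2]
finger_gap: 0.0553
gripper_force: 0.0
all [256. 123.] 132 [744.4 143.3  23.7] [44.3 17.8] -87.7
all [261. 201.] 54 [561.3 134.9  13. ] [24.9 22.6] 43.7
all [322. 206.] 272 [543.4  -5.6  18. ] [45.6 43.9] 89.1
all [313. 298.] 638 [341.   18.9  35. ] [60.  48.1] -21.1
all [259. 309.] 681 [319.6 139.   34.9] [59.6 49.4] 47.5
```

View pics/end.png

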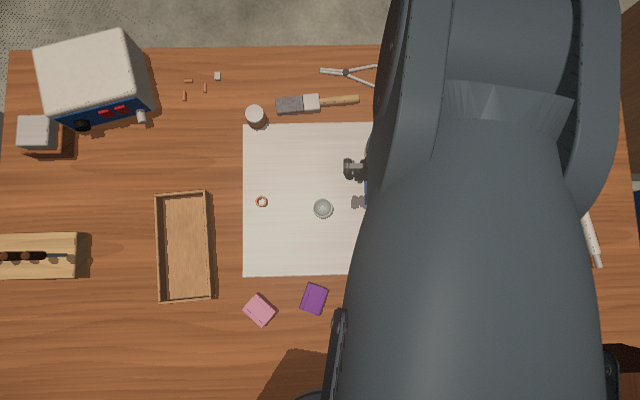

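The arm hides the tray in this view. The dish (322,206), tube (261,201), look-alikes, jar and brush have not moved. I'll move the arm aside and look again.

```bash
python3 -m crank '[[[8,50,0],0],[[8,55,0],0],[[8,55,0],0],[[8,55,0],0],[[8,55,0],0],[[8,50,0],0],[[0,0,0],0],[[0,0,0],0]]'
python3 - <<'E'
from h import *
c=read_camera("top"); P=cloud(c); px=c["pixels"].astype(int)
cv2.imwrite("pics/end2.png",c["pixels"][...,::-1])
roi=np.zeros((400,640),bool); roi[110:330,330:500]=1
for r in rects(P,(px.max(2)<75)&roi&(P[...,2]>.03)&(P[...,2]<.06)): print("blk",*r)
for r in rects(P,roi&(P[...,2]>.008)&(P[...,2]<.08),20): print("all",*r)
E
```

```text
time: 25.28
ee_pos: [0.5463, 0.2192, 0.1847]
eef_rot: [-0.085, -3.14, 0.001]
wrist_force: [-0.7, -0.4, 0.1]
finger_gap: 0.0555
gripper_force: 0.0
blk [452. 202.] 471 [ 544.6 -299.3   39. ] [56.5 40. ] -3.5
blk [453. 235.] 429 [ 472.  -296.    38.9] [55.8 35.8] -1.6
blk [454. 269.] 579 [ 396.  -291.8   38.8] [58.2 47.3] -3.9
all [490. 110.] 42 [ 766.3 -409.4   12.6] [57.7  2.9] 85.5
all [398. 134.] 728 [ 711.6 -189.9   29. ] [75.5 50.2] -14.8
all [366. 174.] 20 [ 617.8 -109.8    8.8] [22.1  7.2] -2.6
all [452. 236.] 1028 [ 472.3 -297.1   21.3] [240.4 116.8] -3.0
all [366. 193.] 33 [ 573.  -109.2    8.9] [44.8  6.4] 0.5
all [451. 202.] 603 [ 545.5 -300.6   38.6] [58.8 42.9] -3.0
all [330. 207.] 22 [542.9 -26.1  22.9] [25.3  4.6] -1.7
all [452. 234.] 537 [ 473.1 -296.3   38.6] [58.7 36.3] -3.3
all [452. 268.] 696 [ 397.2 -292.2   38.6] [59.  48.7] -1.5
```

View pics/end2.png

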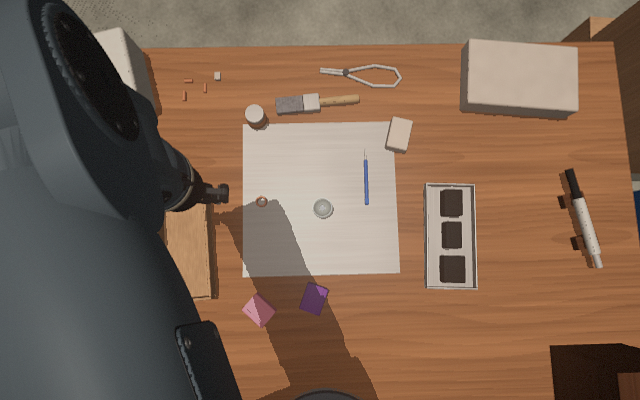

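All three blocks lie flat in the tray at (452,202), (452,235) and (453,269). Everything else is where it was, and the arm touches nothing.

```bash
python3 -c "from workcell import *; print(finish_job())"
```

```text
the job is handed in; nothing more can be done
None
```

All three blocks felt soft, giving 7 to 8 mm under a pinch of about 20 N. They now lie flat in the steel tray, nothing else on the bench was moved, and the job is handed in at about 25 s.

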